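# Move the vial rest on to its next index hole

## Robot

A 6-joint arm with a two-finger parallel gripper is mounted at the origin on the work surface; the furniture and walls round the work are solid. World frame = base frame: x ahead of the robot, y to its left, z up, the work surface at z = 0. Lengths are in m, angles in rad, forces in N, time in s.
With the tool pointing down it reaches from about 0.25 to 0.775 m from the base axis. Payload 4 kg.
Tool frame: the origin (TCP) lies at the very end of the fingers, on their centre line; the grasp point (between the pads) lies arm.tcp_to_grasp behind it (arm.tcp_to_grasp is the distance from the TCP to the grasp point, in m); z points along the fingers, y is the line along which they close (so a half turn about z gives the same grasp; the last joint's range is limited). The gripper opens to 94 mm and grips with 3 to 60 N. Pads are 16 mm wide; open, the fingers measure 119 mm over their backs; the gripper's body (75 mm by 177 mm) begins 78 mm behind the grasp point.
Start: joints at [1.244, 0.087, 1.371, -0, 1.684, -0.103], TCP at [0.122, 0.536, 0.166] pointing down, gripper open.
Joint ranges: [-3.1, 3.1], [-0.76, 2.03], [0.27, 2.55], [-1.08, 4.22], [0.17, 2.65], [-2.57, 2.57]. Speed limits (rad/s): [2.79, 2.79, 3.14, 3.14, 3.14, 3.14].

## Interface

Orientations are given as a rotation vector (axis times angle).
In Python, from cell import arm, imaging, order gives the robot as it stands.
- The arm moves only by the shell command python3 -m creep 'ROWS' [OPENING] [FORCE]. ROWS is a JSON object whose one key "targets" holds a list of rows, each an object with "travel": the shift along the tool's x, y, z in m, a list of three; "turn": the turn about the tool's z in degrees. In form: {"targets": [{"travel": [tx, ty, tz], "turn": turn}, ...]}. A call has 1 to 12 rows; each row is the pose to reach, as a shift and turn from the pose commanded when the call began, along the tool's axes at that moment; what a row does not reach only later rows make up. A row lasts 1/8 s, in which the tool goes at most 62.5 mm and 10.7 degrees, less where a joint would pass 70% of its speed; a pose out of reach is approached as far as the arm can. A call with a gripper value outside its range is refused whole. OPENING is the finger opening in m, from 0 to 0.094, set as the call begins (- or left out, the last holds). The fingers move at their own pace and stop on an object; FORCE is the grip in N (left out, the last holds). Time passes only in rows, so rows that repeat a pose let the fingers close. It gives the time, the measured TCP pose, the force, the opening and the grip force at its end, in the units of the state.
- arm.read_state(): the state, without advancing time (a new reading comes with each control period).
- imaging.snapshot(name): name is "scene" or "top" or "wrist"; returns a dict with "image" (480x640x3 uint8, blue, green, red), "mtx" (3x3 intrinsics, pixels), "k1" (the pictures are not rectified: a ray, as slopes to the right and down, at radius r is drawn at 1 + k1 r^2 times it, then the intrinsics apply), "R" (3x3) and "t" (3): a world point X has camera coordinates R X + t. Camera axes: x right, y down, z forward; pixel columns grow to the right and rows downward; lengths in m; the calibration is good to about 2 mm. A picture is of the moment at which its call begins. There is no depth.
- order.finish_job(): hands the job in; it is judged then, once.
Trained networks look in the newest picture that a camera, given by its name, has taken for a name from the list of things; names that differ only in an ending like _2 or _b are one class to them, and where a whole thing is asked for, a point or a joint stands for the part that bears it (a point fixed in the world has none). Each returns a list of dicts, best first, with "confidence" (0 to 1); they miss things now and then, are a little off and sometimes report something else, mostly with a low value. They report only what shows in the picture. A call takes as long as a camera call. They do not tell look-alikes from the thing itself.
- imaging.recognise(query, camera): "location" ([row, column] as shares, 0 to 1, of the picture: columns of its width, rows of its height, amid what is visible of it).
The state is a dict: "t": time; "joint_positions": joint angles; "qd": joint speeds; "tau": joint torques, N m; "ee_pos": TCP position; "tcp_rot": TCP orientation; "contact_force": force on the tool from outside, world axes, zero at the start; "torque": the same for the moment, N m; "opening": finger opening in m; "grip_force": force on a finger pad.
Only numpy, scipy, OpenCV 4.12 (cv2) and the standard library are available. Lean on these libraries where they do the work, as an engineer would, in place of code of your own. Each camera call takes 0.05 s, during which the arm holds its last target. There are 200 camera calls.

## Task

The vial rest slides on a rail with a row of index holes and is locked by a spring plunger with a round black knob. Pinch the knob gently (a grip of about 15 N, never squeezing it with more than 30 N), pull it straight up until the pin is clear, slide the rest along to the very next hole on the side that carries the vial, not past it, and let the pin down fully home into that hole. Keep the vial standing in its cup, leave the remote and the white bottle alone, and finish while still holding the knob with the pin home.

Things in the scene. Friction and masses are not known exactly. Their poses are not given: they have to be found in the camera images.
- stand: fixed stand: bare aluminium square rail, 350 x 30 x 30 mm, top 55 mm above the worktop, on two dark steel feet. Origin under the rail's middle, on the worktop; x along the rail toward the vial's side (the way to slide), z up. 10 mm index holes every 40 mm in the rail's top, at x = -140, -100, ... 140 mm; the pin starts in the hole at x = -20 mm, the next is at x = 20 mm.
- section (a joint): travel of the sliding section along the stand's x in m: 0 at the start, 0.040 at the next hole (range -0.08 to 0.12). It is a grey sleeve 60 x 44 mm, top 63 mm above the worktop, with a side arm that ends in an open cup; it slides with about 1 to 2 N and stays where it is left.
- plunger (a joint): height of the plunger in m: 0 = pin home, 8 mm deep in a hole; about 0.008 = tip resting on the rail between holes; above 0.009 = clear; 0.016 = upper stop. A spring pulls it down with 3 N when home, 6 N at the upper stop. The pin is 8 mm thick with a round tip and, home, locks the sleeve to within 1 mm.
- knob: the plunger's pull knob: black plastic upright cylinder, 24 mm in diameter, 24 mm high, on a 17 mm barrel on the sleeve; moves with sleeve and plunger. Origin: centre of its underside, 80 mm above the worktop when home; x as the stand's x, z up. Apart from the barrel nothing within 60 mm of its axis is higher than 65 mm above the worktop.
- vial: brown vial with white ribbed cap, 32 mm in diameter, 75 mm high, standing loose in the section's cup (inner diameter 35 mm, rim 50 mm above the worktop), 100 mm along the stand's x and 55 mm to its -y side from the knob; its top is 108 mm above the worktop. Origin: centre of its underside, z up.
- remote: bystander: black remote, 95 x 45 x 20 mm, lying beside the rail on its +y side; origin in the centre of its underside
- bottle: bystander: white bottle with blue cap, 36 mm in diameter, 85 mm high, standing beside the rail on its -y side, 70 to 110 mm behind the knob; origin in the centre of its underside
Not all that is in view belongs to the job. Leave any purple look-alike of the vial alone.

How it is judged:
On the way, in this order (a step that is already met when the one before it is completed fails the run):
1. the pin is pulled clear of its hole by the knob, the section still in its starting place (value of joint plunger above 0.0075 m and value of joint section below 0.008 m and contact force between the fingers and knob above 1 N), for 0.05 s.
2. the pin stands in the next hole (value of joint plunger below 0.002 m and value of joint section between 0.0375 and 0.0425 m), for 0.1 s.
At the end, for the whole second after the job is handed in: The section stands at the next hole (40 mm on, within 2.5 mm), the pin is home in it (within 2 mm), the fingers still hold the knob (contact force over 3 N), everything is still, and the vial stands upright in its cup (all of step 2 and contact force between the fingers and knob above 3 N and linear speed of knob below 0.02 m/s and angle between vial's own z axis and vertical below 0.2 rad and x of vial in the frame of knob between 0.092 and 0.108 m and y of vial in the frame of knob between -0.064 and -0.047 m and height (world z) of vial below 0.039 m); the arm keeps its last pose, push and grip.
It fails at once if the knob is squeezed with more than 30 N (contact force between the fingers and knob above 60 N).
It fails at once if the section is slid past the next hole or the wrong way (value of joint section above 0.06 m or value of joint section below -0.02 m).
It fails at once if the vial is tipped (angle between vial's own z axis and vertical above 0.35 rad).
It fails at once if the remote is disturbed (distance of remote from where it was at the start of the episode above 0.02 m).
It fails at once if the bottle is disturbed (distance of bottle from where it was at the start of the episode above 0.02 m or angle between bottle's own z axis and vertical above 0.3 rad).
It also fails if it takes over 32 s, if anything falls off the work surface, if the arm or the gripper's body presses on something with over 40 N, if the wrist force passes 120 N, or if a joint passes its speed limit or range.

## Working session

There is one attempt and no reset: what is moved stays moved. The work goes in short steps, Python scripts to look and compute and a shell command to move; the robot and the scene stay as the last step left them, time stands still between calls to the robot, and variables do not carry over. Pictures are saved under pics/ and viewed, at most 10 in all, crops included, and the job is handed in when it is done.

```bash
mkdir -p pics
cat > h.py <<'E'
import numpy as np, cv2
from cell import arm, imaging, order
def ray(s,uv):
    K=s["mtx"];K=np.array(K);d=cv2.undistortPoints(np.array([[uv]],float),K,np.array([s["k1"],0,0,0,0.])).ravel()
    R=np.array(s["R"]);t=np.array(s["t"])
    # model: distorted = slope*(1+k1 r^2)
    return -R.T@t, R.T@np.array([d[0],d[1],1])
def atz(s,uv,z):
    c,v=ray(s,uv); return c+v*(z-c[2])/v[2]
def tri(obs):
    A=np.zeros((3,3));b=np.zeros(3);L=[]
    for s,uv in obs:
        c,v=ray(s,uv);v=v/np.linalg.norm(v);P=np.eye(3)-np.outer(v,v);A+=P;b+=P@c;L.append((P,c))
    X=np.linalg.solve(A,b); return X,[np.linalg.norm(P@(X-c)) for P,c in L]
def proj(s,X):
    R=np.array(s["R"]);rv=cv2.Rodrigues(R)[0]
    return cv2.projectPoints(np.array([X],float),rv,np.array(s["t"],float),np.array(s["mtx"]),np.array([s["k1"],0,0,0,0.]))[0].ravel()
E
python3 - <<'E'
from h import *
S={}
for c in("scene","top"):
    S[c]=s=imaging.snapshot(c); cv2.imwrite(f"pics/{c}0.png",s["image"])
    print(c,"cam",np.round(ray(s,(320,240))[0],3))
    for n in("knob","vial","remote","bottle","stand"):
        for r in imaging.recognise(n,c)[:3]:
            u=(r["location"][1]*640,r["location"][0]*480); print(n,np.round(u),round(r["confidence"],2),np.round(atz(s,u,.09),3))
st=arm.read_state();print(arm.tcp_to_grasp,st)
E
```

```text
scene cam [ 0.298 -0.428  0.686]
knob [330. 243.] 0.79 [0.586 0.07  0.09 ]
vial [265. 187.] 0.8 [0.555 0.228 0.09 ]
vial [275. 219.] 0.61 [0.537 0.154 0.09 ]
vial [320. 266.] 0.53 [0.552 0.037 0.09 ]
remote [279. 350.] 0.84 [ 0.442 -0.06   0.09 ]
bottle [402. 237.] 0.67 [0.685 0.03  0.09 ]
stand [321. 268.] 0.83 [0.552 0.034 0.09 ]
stand [401. 240.] 0.35 [0.681 0.026 0.09 ]
top cam [0.457 0.096 0.907]
knob [352. 216.] 0.67 [0.582 0.065 0.09 ]
vial [219. 224.] 0.95 [0.567 0.262 0.09 ]
vial [279. 246.] 0.6 [0.536 0.172 0.09 ]
remote [394. 300.] 0.91 [0.459 0.001 0.09 ]
bottle [347. 137.] 0.7 [0.703 0.073 0.09 ]
stand [337. 236.] 0.72 [0.551 0.087 0.09 ]
0.0188 {'t': 0.6, 'joint_positions': array([ 1.24394377e+00,  8.71730303e-02,  1.37067393e+00, -1.87445870e-05,
        1.68363893e+00, -1.03074312e-01]), 'qd': array([ 0.00153828,  0.00136704, -0.0013271 ,  0.00010585,  0.00244138,
       -0.0002951 ]), 'tau': array([-4.51802944e-04, -3.39773905e+01, -3.02421319e+01,  7.17617548e-02,
        2.34551757e-02, -2.15854278e-06]), 'ee_pos': array([0.12205674, 0.53630304, 0.16643388]), 'tcp_rot': array([3.50775787e-01, 3.12190700e+00, 1.57610371e-04]), 'contact_force': array([-1.01733224, -1.17131525, -0.93362064]), 'torque': array([-0.0602576 ,  0.02307855, -0.03182944]), 'grip_force': 0.0, 'opening': 0.09404722651373068}
```

Run:
```python
import cv2,numpy as np
a=cv2.imread("pics/top0.png")[80:360,150:480];b=cv2.imread("pics/scene0.png")[120:400,200:500]
cv2.imwrite("pics/pair.png",cv2.resize(np.vstack([cv2.resize(a,(495,420))]),(707,600)))
cv2.imwrite("pics/sc.png",cv2.resize(b,(640,597)))
```

```text
(no output)
```

View pics/pair.png

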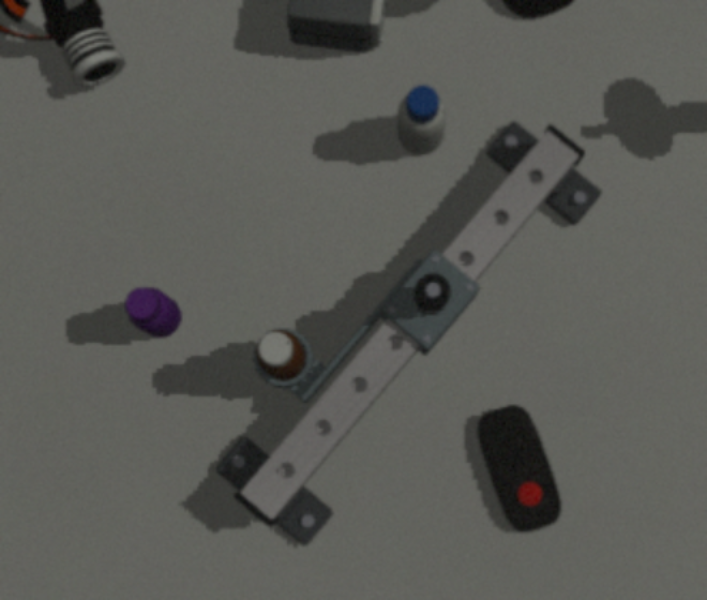

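View pics/sc.png

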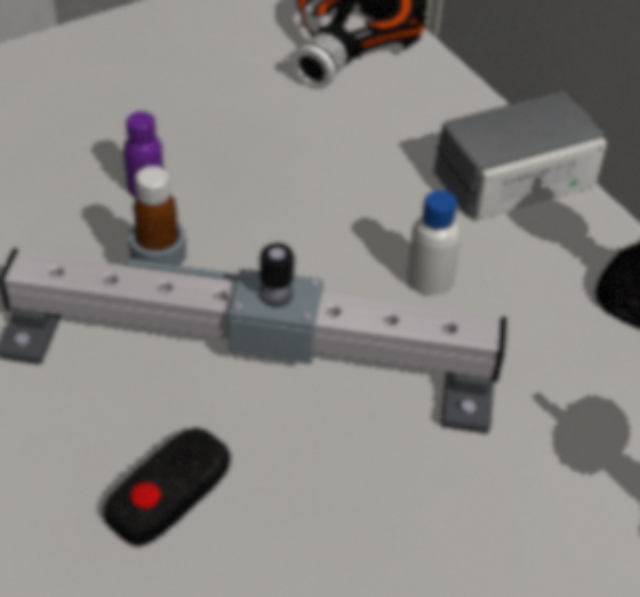

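The top crop shows the rail running from (560,150) to (265,510), with the knob at (432,292), white bottle at (421,120) and remote at (520,468).
There are two vial candidates. The brown one with the white cap stands in the section's cup at (277,352), and a purple one stands free at (152,311). The brown one fits the description, so it sets the slide direction (toward the lower left in this crop), and I will leave the purple one alone.

Run:
```python
from h import *
T=imaging.snapshot("top");S=imaging.snapshot("scene")
f=lambda x,y:(150+x/2.1424,80+y/2.1429)
g=lambda x,y:(200+x/2.1333,120+y/2.132)
H=[(286,470),(323,427),(360,384),(397,341),(467,258),(501,217),(536,176)];X=[140,100,60,20,-60,-100,-140]
W=np.array([atz(T,f(*h),.055) for h in H])
p=np.polyfit(X,W[:,:2],1);print("top dir/mm",p[0]*1000,"origin",p[1],"ang",np.degrees(np.arctan2(p[0][1],p[0][0])),"knob pred",p[1]-20*p[0])
H2=[(57,272),(111,279),(166,287),(222,295),(335,311),(391,320),(451,328)]
W2=np.array([atz(S,g(*h),.055) for h in H2]);q=np.polyfit(X,W2[:,:2],1);print("scene",q[0]*1000,q[1],np.degrees(np.arctan2(q[0][1],q[0][0])),q[1]-20*q[0])
print("hole tri",[np.round(tri([(T,f(*a)),(S,g(*b))])[0],4) for a,b in zip(H,H2)])
print("knob top",tri([(T,f(433,290)),(S,g(277,254))]))
print("vial cap",tri([(T,f(276,349)),(S,g(153,177))]))
print("bottle cap",tri([(T,f(423,103)),(S,g(440,203))]))
```

```text
top dir/mm [-0.77390122  0.63404017] origin [0.56609004 0.07681519] ang 140.672994835402 knob pred [0.58156807 0.06413438]
scene [-0.77469433  0.63507503] [0.56806652 0.07702884] 140.65595723778247 [0.58356041 0.06432734]
hole tri [array([0.4584, 0.1659, 0.055 ]), array([0.4894, 0.1401, 0.0562]), array([0.5204, 0.1142, 0.0564]), array([0.5517, 0.0882, 0.0568]), array([0.6133, 0.0382, 0.0563]), array([0.6439, 0.0137, 0.0551]), array([ 0.6752, -0.0121,  0.0556])]
knob top (array([0.58174034, 0.06459696, 0.10452626]), [np.float64(0.0007454634275881612), np.float64(0.000745463427588196)])
vial cap (array([0.53962537, 0.17019466, 0.10822889]), [np.float64(0.0010567324000055754), np.float64(0.0010567324000056641)])
bottle cap (array([0.72068893, 0.07200872, 0.08269591]), [np.float64(0.0010349068287537494), np.float64(0.001034906828753825)])
```

```bash
python3 -m creep '{"targets":[{"travel":[-0.02,-0.013,0],"turn":1},{"travel":[-0.06,-0.039,0],"turn":4},{"travel":[-0.1,-0.065,0],"turn":7},{"travel":[-0.15,-0.097,0],"turn":10},{"travel":[-0.2,-0.13,0],"turn":13},{"travel":[-0.25,-0.162,0],"turn":16},{"travel":[-0.3,-0.194,0],"turn":18},{"travel":[-0.35,-0.227,0],"turn":20},{"travel":[-0.4,-0.259,0],"turn":22},{"travel":[-0.44,-0.285,0],"turn":24},{"travel":[-0.47,-0.305,0],"turn":26},{"travel":[-0.48,-0.311,0],"turn":26.5}]}' 0.07 15
cat > go.py <<'E'
from h import *
import sys
from scipy.spatial.transform import Rotation as Ro
s=arm.read_state();R=Ro.from_rotvec(s["tcp_rot"]).as_matrix()
tgt=np.array([float(v) for v in sys.argv[1:4]])
print("tcp",np.round(s["ee_pos"],4),"travel",np.round(R.T@(tgt-s["ee_pos"]),4),"xyaw",np.degrees(np.arctan2(R[1,0],R[0,0])),"tilt",R[2,2],"t",s["t"])
E
python3 go.py .582 .0642 .166
```

```text
t: 2.2
ee_pos: [0.5219, 0.1251, 0.166]
tcp_rot: [-1.061, -2.956, 0.0]
contact_force: [0.2, 0.5, 0.2]
opening: 0.07
grip_force: 0.0
tcp [0.5219 0.1251 0.166 ] travel [-0.0851 -0.0088  0.    ] xyaw 140.51864124479988 tilt -0.9999998128929373 t 2.2
```

```bash
python3 -m creep '{"targets":[{"travel":[-0.02,-0.002,0],"turn":0},{"travel":[-0.05,-0.005,0],"turn":0},{"travel":[-0.075,-0.008,0],"turn":0},{"travel":[-0.085,-0.009,0],"turn":0},{"travel":[-0.085,-0.009,0],"turn":0},{"travel":[-0.085,-0.009,0],"turn":0}]}'
python3 go.py .582 .0642 .073
python3 - <<'E'
from h import *
s=imaging.snapshot("wrist");im=s["image"].copy()
for r in imaging.recognise("knob","wrist")[:2]: print(r)
for z in(.08,.104):
    u=proj(s,(.582,.0642,z));print(u);cv2.circle(im,tuple(int(v) for v in u),3,(0,0,255),1)
cv2.imwrite("pics/w1.png",im)
E
```

```text
t: 2.95
ee_pos: [0.5807, 0.0664, 0.1665]
tcp_rot: [-1.056, -2.958, -0.001]
contact_force: [0.9, 0.1, -0.1]
opening: 0.07
grip_force: 0.0
tcp [0.5807 0.0664 0.1665] travel [-0.0024 -0.0009  0.0935] xyaw 140.7244277278104 tilt -0.9999998458863574 t 2.95
{'location': [0.4917, 0.4989], 'confidence': 0.73}
[321.87345211 234.17704471]
[321.84527626 241.50802373]
```

View pics/w1.png

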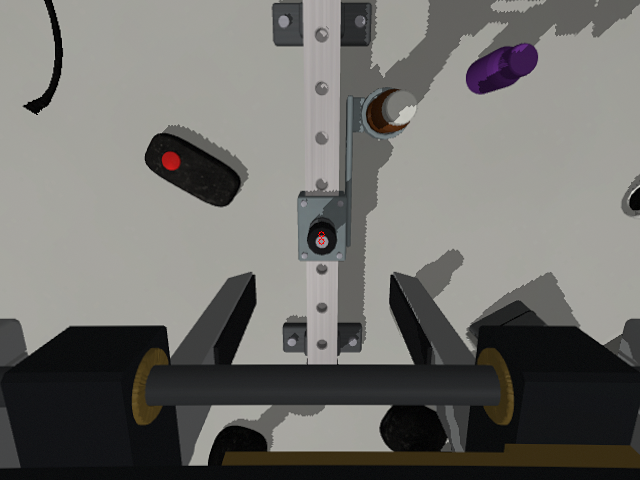

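The wrist view shows the knob at about (322,238), right on the projected estimate, with the brown vial in its cup at (388,110) up-image, which is +tool x. I'm descending now.

```bash
python3 -m creep '{"targets":[{"travel":[-0.001,-0.001,0.015],"turn":0},{"travel":[-0.002,-0.001,0.04],"turn":0},{"travel":[-0.002,-0.001,0.065],"turn":0},{"travel":[-0.002,-0.001,0.082],"turn":0},{"travel":[-0.002,-0.001,0.09],"turn":0},{"travel":[-0.002,-0.001,0.092],"turn":0},{"travel":[-0.002,-0.001,0.092],"turn":0},{"travel":[-0.002,-0.001,0.092],"turn":0}]}'
python3 go.py .582 .0642 .074
```

```text
t: 4.05
ee_pos: [0.5828, 0.0637, 0.0754]
tcp_rot: [1.056, 2.957, 0.001]
contact_force: [0.2, 0.9, -0.3]
opening: 0.0701
grip_force: 0.0
tcp [0.5828 0.0637 0.0754] travel [ 0.0009 -0.0001  0.0014] xyaw 140.6796868929023 tilt -0.9999980248431007 t 4.05
```

```bash
python3 -m creep '{"targets":[{"travel":[0.001,0,0.001],"turn":0},{"travel":[0.001,0,0.001],"turn":0},{"travel":[0.001,0,0.001],"turn":0},{"travel":[0.001,0,0.001],"turn":0}]}' 0.03 8
python3 -m creep '{"targets":[{"travel":[0,0,0],"turn":0},{"travel":[0,0,0],"turn":0},{"travel":[0,0,0],"turn":0},{"travel":[0,0,0],"turn":0}]}' 0.015 8
python3 -m creep '{"targets":[{"travel":[0,0,0],"turn":0},{"travel":[0,0,0],"turn":0},{"travel":[0,0,0],"turn":0}]}' 0.015 15
python3 go.py .582 .0642 .074
```

```text
t: 4.55
ee_pos: [0.5813, 0.0643, 0.0734]
tcp_rot: [-1.057, -2.958, -0.0]
contact_force: [-0.5, 0.2, 0.5]
opening: 0.0335
grip_force: 0.0
t: 5.05
ee_pos: [0.5813, 0.0643, 0.0734]
tcp_rot: [1.057, 2.958, 0.0]
contact_force: [-0.1, 0.4, -0.7]
opening: 0.0149
grip_force: 0.0
t: 5.42
ee_pos: [0.5813, 0.0643, 0.0734]
tcp_rot: [-1.057, -2.958, -0.0]
contact_force: [-0.6, 0.4, 0.9]
opening: 0.015
grip_force: 0.0
tcp [0.5813 0.0643 0.0734] travel [-0.0006  0.0004 -0.0006] xyaw 140.67944961454745 tilt -0.9999999963244147 t 5.425
```

The fingers closed to 15 mm with no grip force, which doesn't fit a 24 mm knob. I'll look before doing anything else.

Run:
```python
from h import *
s=imaging.snapshot("scene");u=proj(s,(.582,.0642,.092));print(u)
u=(int(u[0]),int(u[1]));a=cv2.resize(s["image"][u[1]-65:u[1]+65,u[0]-60:u[0]+60],(400,433))
w=imaging.snapshot("wrist");b=cv2.resize(w["image"],(400,433)) ; b=cv2.resize(w["image"][150:480,160:480],(400,433))
cv2.imwrite("pics/c2.png",np.hstack([a,b])); print(proj(w,(.582,.0642,.104)),arm.read_state()["opening"])
```

```text
[329.50826968 245.42475016]
[323.94949679 283.04363503] 0.015169701879945976
```

View pics/c2.png

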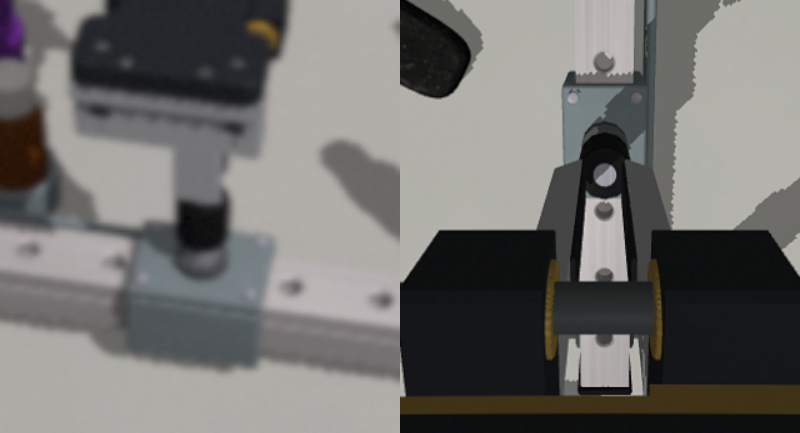

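Run:
```python
from h import *
from scipy.spatial.transform import Rotation as Ro
st=arm.read_state();R=Ro.from_rotvec(st["tcp_rot"]).as_matrix();p=st["ee_pos"]
def sc(s,x0,y0,f): 
    o=[]
    for n,X in dict(tcp=(0,0,0),tipL=(0,-.0075,0),tipR=(0,.0075,0),tipRx=(.008,.0075,0),gr=(0,0,-.0188),top=(0,0,-.031)).items():
        u=proj(s,p+R@np.array(X)); o.append((n,np.round((u-[x0,y0])*f)))
    print(o)
s=imaging.snapshot("scene");w=imaging.snapshot("wrist")
sc(s,274,190,6);sc(w,224,180,4)
cv2.imwrite("pics/c3.png",np.hstack([cv2.resize(s["image"][190:290,274:374],(400,400),interpolation=2)*1,cv2.resize(w["image"][180:380,224:424],(400,400),interpolation=2)]))
sc(s,274,190,4);sc(w,224,180,2)
```

```text
[('tcp', array([329., 386.])), ('tipL', array([324., 408.])), ('tipR', array([335., 364.])), ('tipRx', array([303., 360.])), ('gr', array([330., 333.])), ('top', array([331., 297.]))]
[('tcp', array([396., 336.])), ('tipL', array([349., 336.])), ('tipR', array([444., 336.])), ('tipRx', array([445., 287.])), ('gr', array([397., 378.])), ('top', array([397., 409.]))]
[('tcp', array([219., 257.])), ('tipL', array([216., 272.])), ('tipR', array([223., 243.])), ('tipRx', array([202., 240.])), ('gr', array([220., 222.])), ('top', array([221., 198.]))]
[('tcp', array([198., 168.])), ('tipL', array([174., 168.])), ('tipR', array([222., 168.])), ('tipRx', array([222., 143.])), ('gr', array([198., 189.])), ('top', array([198., 204.]))]
```

View pics/c3.png

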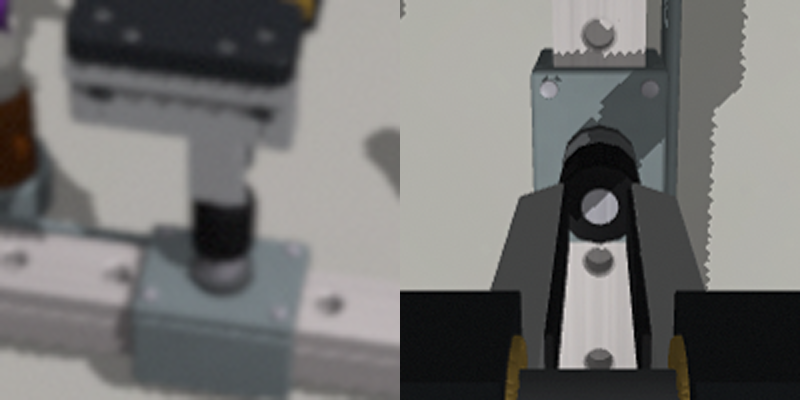

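The fingers are closed just above the knob. In the scene crop, finger metal ends at about (215,200), where the knob's top is, while the reported TCP projects to (219,257). In the wrist crop the tips end near y=185, while a tip at the reported TCP would show at 143. So the real fingertips seem to end about 30 mm short of the reported TCP. I'll open and measure the tips from the wrist and scene cameras.

```bash
python3 -m creep '{"targets":[{"travel":[0,0,0],"turn":0},{"travel":[0,0,0],"turn":0},{"travel":[0,0,0],"turn":0},{"travel":[0,0,0],"turn":0},{"travel":[0,0,0],"turn":0},{"travel":[0,0,0],"turn":0}]}' 0.06 8
python3 - <<'E'
from h import *
from scipy.spatial.transform import Rotation as Ro
st=arm.read_state();R=Ro.from_rotvec(st["tcp_rot"]).as_matrix();p=st["ee_pos"];print(st["opening"])
w=imaging.snapshot("wrist");s=imaging.snapshot("scene")
a=w["image"].copy()
for z,c in((0,(0,0,255)),(-.0188,(0,255,255)),(-.031,(0,255,0))):
  for im,cm in((a,w),(s["image"],s)):
    q=[proj(cm,p+R@np.array((x,y,z))) for x,y in((.008,-.03),(-.008,-.03),(.008,.03),(-.008,.03))]
    for u in q: cv2.circle(im,(int(round(u[0])),int(round(u[1]))),1,c,-1)
cv2.imwrite("pics/d1.png",np.hstack([cv2.resize(a[190:390,220:420],(400,600)),cv2.resize(s["image"][160:310,280:380],(400,600))]))
E
```

```text
t: 6.38
ee_pos: [0.5813, 0.0643, 0.0734]
tcp_rot: [1.057, 2.958, 0.0]
contact_force: [-0.3, -0.6, -0.3]
opening: 0.0599
grip_force: 0.0
0.05991203310805974
```

View pics/d1.png

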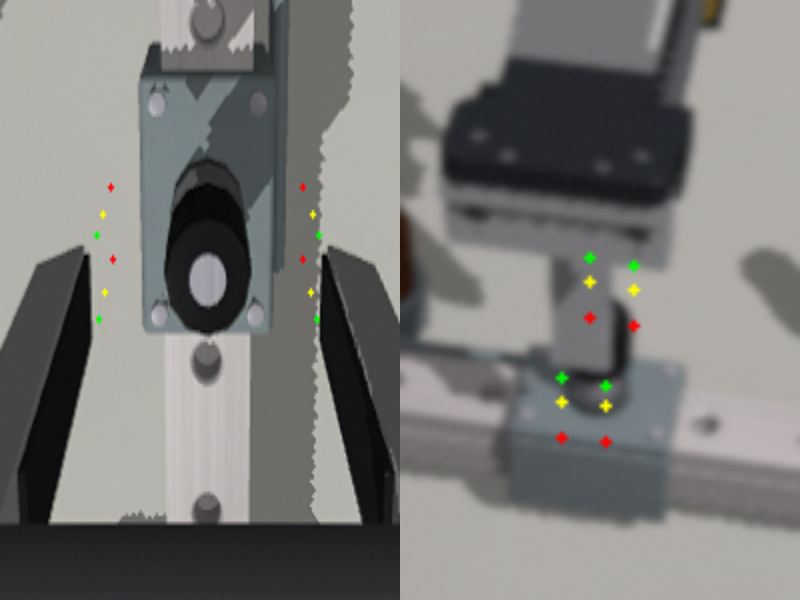

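The left half (wrist) shows the finger tips ending near (85,248) and (325,248), well short of the red dots for the reported TCP. The right half (scene) shows the near finger ending at about (580,369), again above the red dots. Both put the real tips about 30–38 mm behind the reported TCP, and the sideways centring on the knob is good. I'll go down another 32 mm, straddling the sleeve, and re-grip.

```bash
python3 -m creep '{"targets":[{"travel":[0,0,0.005],"turn":0},{"travel":[0,0,0.012],"turn":0},{"travel":[0,0,0.02],"turn":0},{"travel":[0,0,0.027],"turn":0},{"travel":[0,0,0.031],"turn":0},{"travel":[0,0,0.032],"turn":0},{"travel":[0,0,0.032],"turn":0}]}'
python3 -m creep '{"targets":[{"travel":[0,0,0],"turn":0},{"travel":[0,0,0],"turn":0},{"travel":[0,0,0],"turn":0},{"travel":[0,0,0],"turn":0},{"travel":[0,0,0],"turn":0}]}' 0.02 6
python3 - <<'E'
from h import *
w=imaging.snapshot("wrist");s=imaging.snapshot("scene")
cv2.imwrite("pics/e1.png",np.hstack([cv2.resize(w["image"][190:390,220:420],(400,600)),cv2.resize(s["image"][160:310,280:380],(400,600))]))
E
```

```text
t: 7.35
ee_pos: [0.5814, 0.0643, 0.0415]
tcp_rot: [1.057, 2.958, 0.0]
contact_force: [0.2, -0.6, -0.1]
opening: 0.0601
grip_force: 0.0
t: 7.98
ee_pos: [0.5817, 0.0647, 0.0415]
tcp_rot: [1.057, 2.958, 0.002]
contact_force: [0.6, 1.3, -0.6]
opening: 0.0236
grip_force: 6.0
```

View pics/e1.png

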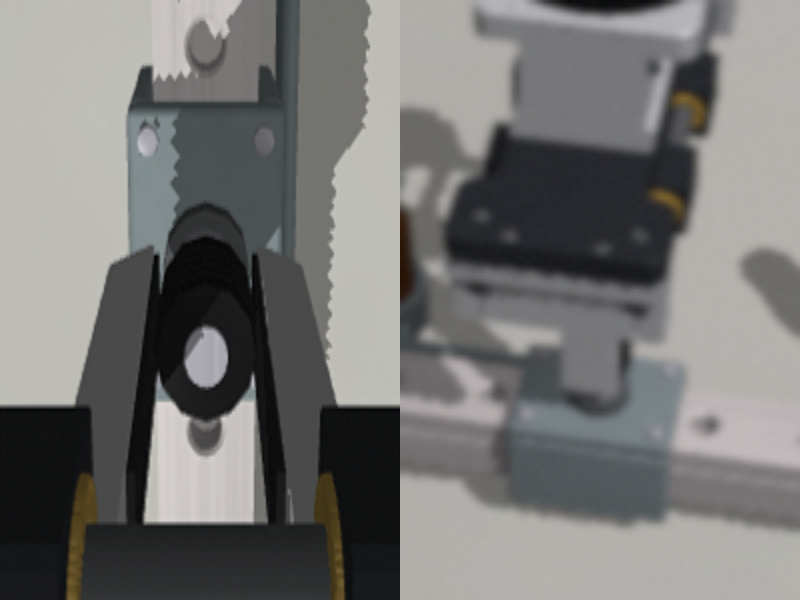

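The knob is now between the pads: the opening reads 23.6 mm and the fingers flank it at (157,260) and (253,260). Next I set 15 N and lift 12 mm.

```bash
python3 -m creep '{"targets":[{"travel":[0,0,0],"turn":0},{"travel":[0,0,0],"turn":0},{"travel":[0,0,0],"turn":0}]}' 0.015 15
python3 -m creep '{"targets":[{"travel":[0,0,-0.002],"turn":0},{"travel":[0,0,-0.004],"turn":0},{"travel":[0,0,-0.006],"turn":0},{"travel":[0,0,-0.008],"turn":0},{"travel":[0,0,-0.01],"turn":0},{"travel":[0,0,-0.012],"turn":0},{"travel":[0,0,-0.012],"turn":0},{"travel":[0,0,-0.012],"turn":0}]}'
python3 - <<'E'
from h import *
w=imaging.snapshot("wrist");s=imaging.snapshot("scene")
cv2.imwrite("pics/f1.png",np.hstack([cv2.resize(w["image"][190:390,220:420],(400,600)),cv2.resize(s["image"][160:310,280:380],(400,600))]))
E
```

```text
t: 8.45
ee_pos: [0.5816, 0.0647, 0.0415]
tcp_rot: [1.057, 2.958, 0.001]
contact_force: [2.5, 3.8, -0.2]
opening: 0.0236
grip_force: 15.0
t: 9.45
ee_pos: [0.5812, 0.0648, 0.0523]
tcp_rot: [-1.056, -2.958, -0.001]
contact_force: [3.7, 3.7, -5.5]
opening: 0.0235
grip_force: 15.0
```

View pics/f1.png

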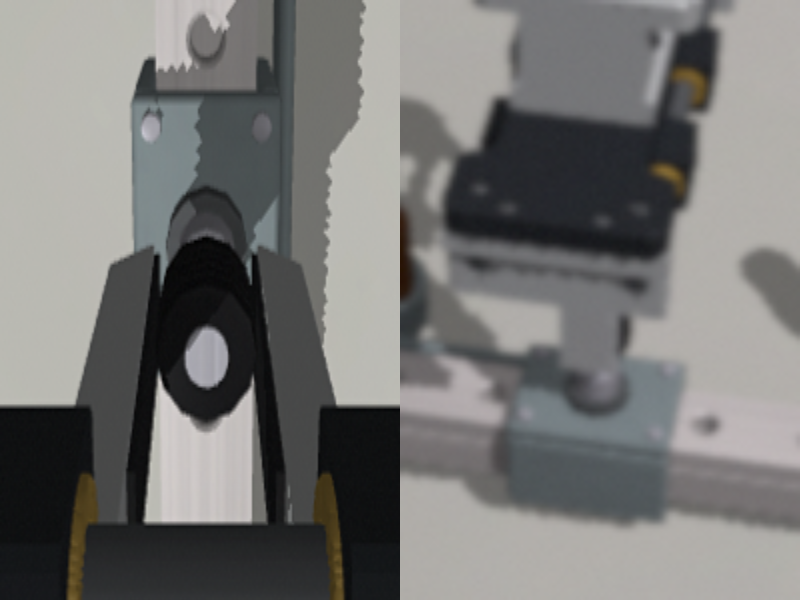

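The knob came up with the fingers: it sits at the same wrist pixel (206,357), more of the barrel shows, and the downward pull of 5.5 N matches the spring. Now I slide it 40 mm along +tool x.

```bash
python3 -m creep '{"targets":[{"travel":[0.001,0.0005,0],"turn":0},{"travel":[0.003,0.0005,0],"turn":0},{"travel":[0.006,0.0005,0],"turn":0},{"travel":[0.01,0.0005,0],"turn":0},{"travel":[0.014,0.0005,0],"turn":0},{"travel":[0.018,0.0005,0],"turn":0},{"travel":[0.022,0.0005,0],"turn":0},{"travel":[0.026,0.0005,0],"turn":0},{"travel":[0.03,0.0005,0],"turn":0},{"travel":[0.033,0.0005,0],"turn":0},{"travel":[0.036,0.0005,0],"turn":0},{"travel":[0.038,0.0005,0],"turn":0}]}'
python3 -m creep '{"targets":[{"travel":[0.001,0,0],"turn":0},{"travel":[0.002,0,0],"turn":0},{"travel":[0.002,0,0],"turn":0},{"travel":[0.002,0,0],"turn":0}]}'
python3 - <<'E'
from h import *
p=arm.read_state()["ee_pos"];d=np.array([-.7736,.6337])
print("moved from lifted",(p[:2]-[.5812,.0648])@d,"from grip",(p[:2]-[.5816,.0647])@d)
w=imaging.snapshot("top")
cv2.imwrite("pics/g1.png",cv2.resize(w["image"][160:310,220:420],(800,600)))
for n in("knob","vial"):
    for r in imaging.recognise(n,"wrist")[:2]:print(n,r)
E
```

```text
t: 11.05
ee_pos: [0.552, 0.0888, 0.0534]
tcp_rot: [-1.057, -2.958, 0.0]
contact_force: [3.2, 1.3, -6.0]
opening: 0.0237
grip_force: 15.0
t: 11.55
ee_pos: [0.5505, 0.09, 0.0533]
tcp_rot: [-1.057, -2.958, 0.0]
contact_force: [2.9, 1.9, -6.1]
opening: 0.0239
grip_force: 15.0
moved from lifted 0.0397612733036335 from grip 0.04013408330363347
knob {'location': [0.6256, 0.5022], 'confidence': 0.94}
vial {'location': [0.1792, 0.6858], 'confidence': 0.7}
vial {'location': [0.0638, 0.9092], 'confidence': 0.58}
```

```bash
python3 -m creep '{"targets":[{"travel":[0,0,0.002],"turn":0},{"travel":[0,0,0.004],"turn":0},{"travel":[0,0,0.006],"turn":0},{"travel":[0,0,0.008],"turn":0},{"travel":[0,0,0.01],"turn":0},{"travel":[0,0,0.0115],"turn":0},{"travel":[0,0,0.012],"turn":0},{"travel":[0,0,0.012],"turn":0},{"travel":[0,0,0.012],"turn":0}]}'
python3 - <<'E'
from h import *
p=arm.read_state()["ee_pos"];d=np.array([-.7736,.6337])
print("from grip",(p[:2]-[.5816,.0647])@d,p[2]-.0415)
w=imaging.snapshot("wrist");s=imaging.snapshot("scene")
cv2.imwrite("pics/h1.png",np.hstack([cv2.resize(w["image"][60:460,170:470],(400,533)),cv2.resize(s["image"][160:310,260:373],(400,533))]))
E
```

```text
t: 12.82
ee_pos: [0.5506, 0.09, 0.0415]
tcp_rot: [-1.057, -2.958, -0.0]
contact_force: [-0.3, 1.8, -2.3]
opening: 0.0234
grip_force: 15.0
from grip 0.040051844035316087 -5.977763897824229e-06
```

View pics/h1.png

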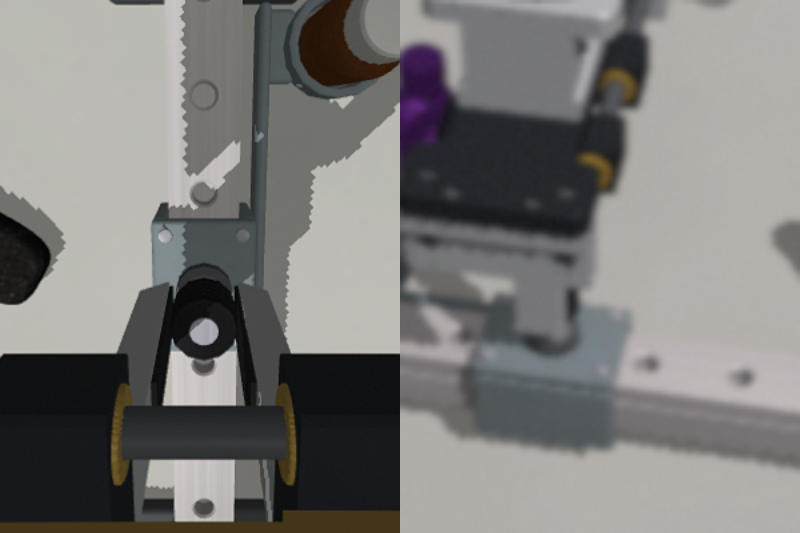

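The sleeve has moved one hole on, the vial is still upright in its cup at (345,45), and the knob is held at (205,330) at its original height. The fingers still carry 2.3 N of the spring, so I'll press down about 1 mm to make sure the pin is fully home.

```bash
python3 -m creep '{"targets":[{"travel":[0,0,0.0005],"turn":0},{"travel":[0,0,0.001],"turn":0},{"travel":[0,0,0.001],"turn":0},{"travel":[0,0,0.001],"turn":0}]}'
```

```text
t: 13.42
ee_pos: [0.5512, 0.0898, 0.0414]
tcp_rot: [1.057, 2.957, 0.0]
contact_force: [-1.4, -0.7, 4.6]
opening: 0.0234
grip_force: 15.0
```

The force flipped to +4.6 N with almost no travel, at the original home height, so the pin is on its bottom stop.

```bash
python3 -c "
from cell import order
print(order.finish_job())"
```

```text
the job is handed in; nothing more can be done
None
```

The job is handed in; the judge returned no verdict. By my readings the rest is one hole on (40 mm), the pin is home at its starting height, the knob is held at 15 N, and the vial stood in its cup when last viewed.

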